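# Index the sample carousel to the blue reader

### The arm

A 6-joint arm with a two-finger parallel gripper is mounted at the origin on the work surface. World frame = base frame: x ahead of the robot, y to its left, z up, the work surface at z = 0. Lengths are in m, angles in rad, forces in N, time in s.
With the tool pointing down it reaches from about 0.275 to 0.725 m from the base axis. Payload 15.9 kg.
Tool frame: the origin (TCP) lies at the centre of the arm's flange, where the gripper is bolted on; the fingertips stand ahead of it and the grasp point (between the pads) lies 155 mm ahead of it (arm.tcp_to_tips is the z of the fingertips in the tool frame, in m); z points along the fingers, y is the direction in which the jaws open and shut (so a half turn about z gives the same grasp; the last joint's range is limited). The gripper opens to 85 mm and grips with 20 to 120 N. Pads are 22 mm wide; open, the fingers measure 114 mm over their backs; the gripper's body (76 mm by 85 mm) begins 54 mm behind the grasp point. The pads swing forward as they close: fully open they stand 13 mm farther back than shut.
Start: joints at [1.324, 0.213, -0.034, 1.323, 0, 1.571], TCP at [0.122, 0.485, 0.405] pointing down, gripper open.
Joint ranges: [-2.98, 2.98], [-0.74, 1.72], [-1.14, 1.35], [-2.1, 2.04], [-1.57, 1.44], [-3.14, 3.14]. Speed limits (rad/s): [1.89, 1.89, 2.39, 2.57, 3.14, 3.14].

### API

Orientations are given as a rotation vector (axis times angle).
In Python, from workcell import telemetry, optics, finish_job, arm gives the robot as it stands.
- The arm moves only by the tool servo_tool, never from a script. Its argument "targets" is text: rows parted by semicolons, each of 5 numbers parted by spaces: the shift along the tool's x, y, z in units of 40 mm (1.0 is 40 mm), then the turn about the tool's z in units of 0.1 rad (1.0 is 0.1 rad), then the opening, from 0 (shut) to 1 (fully open). In form: x y z roll grip; .... A call has 1 to 12 rows; each row shifts and turns the commanded pose from where the row before left it, along the tool's axes as they then stand; what a row does not reach is not made up. A row lasts 1/12 s, in which the tool goes at most 41.7 mm and 7.16 degrees, less where a joint would pass 70% of its speed; a pose out of reach is approached as far as the arm can. A call with a number of a shift or a turn outside -1 to 1 is refused whole. A call with a gripper value outside its range is refused whole. The fingers move at their own pace and stop on an object; "newtons" is the grip in N (left out, the last holds). Time passes only in rows, so rows that do not move let the fingers close. It gives the time, the measured TCP pose, the force and the opening at its end, in the units of the state.
- telemetry.sense(): the state, without advancing time (a new reading comes with each control period).
- optics.get_image(name): name is "scene" or "top"; returns a dict with "image" (384x512x3 uint8, red, green, blue), "range_z" (384x512 float32, m along the optical axis (not along the pixel's ray), 0 where there is no reading), "fx", "fy", "cx", "cy" (pixels), "origin" and "attitude" of the camera in the world. Camera axes: x right, y up, looking along -z (the intrinsics and any distortion apply to the point x, -y, -z); pixel columns grow to the right and rows downward; lengths in m; the calibration is good to about 2 mm. A picture is of the moment at which its call begins.
- finish_job(): hands the job in, once; it reports no verdict.
The state is a dict: "time": time; "joint_pos": joint angles; "dq": joint speeds; "effort": joint torques, N m; "ee_pos": TCP position; "orientation": TCP orientation; "force": force on the tool from outside, world axes, zero at the start; "moment": the same for the moment, N m; "gripper_width": finger opening in m.
Only numpy, scipy, OpenCV 4.12 (cv2) and the standard library are available. Lean on these libraries where they do the work, as an engineer would, in place of code of your own. Each camera call takes 0.05 s, during which the arm holds its last target.

### The job

Bring the orange-capped vial to the blue reader post: swing the sample carousel round by its black upright handle, counting its 30 degree click stops, until the orange-capped vial stands right beside the blue post. Leave the carousel at rest in that click and let go of it.

Things in the scene. Friction and masses are not known exactly. Their poses are not given: they have to be found in the camera images.
- carousel: White round carousel, 200 mm across, top 62 mm above the bench, on a fixed grey base 224 mm across. Turns either way without end; twelve click stops 30 degrees apart, a spring draws it to the nearest when let go; about 0.3 N m to pass a click. Origin on its vertical axis at bench height; x points to the orange vial. Nine capped vials fixed near its rim, tops at 92 mm: 1 orange, 3 green, 5 white.
- orange_vial (a point): Centre of the top of the orange vial cap (24 mm across), fixed on the carousel 82 mm from its turning axis, 92 mm above the bench.
- handle (a point): Black upright round handle fixed on the carousel, 18 mm in diameter, 55 mm from the turning axis on the side opposite the orange vial; its top is 150 mm above the bench. This point is on its centre line 130 mm above the bench, a good height to pinch it from above, clear of the vials. It may turn between the fingers; needs about 5 N sideways to pass a click.
- blue_reader: Blue-topped reader post fixed to the bench, 93 mm high, head 26 mm across, 130 mm from the carousel's axis, exactly opposite one of its stops. Origin at the centre of its foot. Like posts with yellow and white tops are not wanted. With the orange vial at this post, axis, vial and post lie in one line and the two centres are 48 mm apart seen from above.
Mind the look-alikes: they are no part of the job. Of the things that look like the part that bears carousel, the smallest one is meant.

How it is judged:
At the end, for the whole second after the job is handed in: The orange vial rests at the stop opposite the blue reader post, its centre within 53 mm of the post's centre seen from above (within about 12 degrees of the line from axis to post; exact is 48 mm), and the carousel is at rest (horizontal distance between orange_vial and blue_reader below 0.053 m and angular speed of carousel below 0.1 rad/s); the robot touches nothing.
It also fails if it takes over 40 s, if anything falls off the work surface, if the arm or the gripper's body presses on something with over 40 N, if the wrist force passes 120 N, or if a joint passes its speed limit or range.

## Working session

There is one attempt and no reset: what is moved stays moved. The work goes in short steps, Python scripts to look and compute and a tool call to move; the robot and the scene stay as the last step left them, time stands still between calls to the robot, and variables do not carry over. Pictures are saved under pics/ and viewed, and the job is handed in when it is done.

Besides the shell and the picture viewer there is one more tool, called after ">>>" as name(argument=value, ...) on one line, values as JSON. servo_tool: Moves the arm, as the interface text tells. Shifts and turns lie within -1 to 1; 1 stands for 40 mm of shift or 0.1 rad of turn. Its arguments: {"type":"object","properties":{"targets":{"type":"string"},"newtons":{"type":"number"}},"required":["targets"]}

```bash
mkdir -p pics; ls; python3 - <<'E'
from workcell import telemetry, optics, arm
import cv2, pickle
print(telemetry.sense()); print(arm.tcp_to_tips)
d={}
for n in("scene","top"):
    r=optics.get_image(n); d[n]=r
    cv2.imwrite(f"pics/{n}0.png",cv2.cvtColor(r["image"],cv2.COLOR_RGB2BGR))
    print(n,{k:v for k,v in r.items() if k not in("image","range_z")},(r["range_z"]>0).mean())
pickle.dump(d,open("im0.pkl","wb"))
E
```

```text
pics
{'time': 0.0, 'joint_pos': array([ 1.32397954e+00,  2.13372333e-01, -3.50526990e-02,  1.32349419e+00,
       -3.37810135e-05,  1.57079313e+00]), 'dq': array([-3.02834644e-03,  7.22978607e-04, -1.27240674e-03,  9.75939671e-05,
       -2.97619962e-04, -1.23272201e-03]), 'effort': array([ 2.23163697e-03, -6.86152267e+01,  4.87120700e+01,  1.74381584e-02,
        3.80073197e-05,  2.32529396e-05]), 'ee_pos': array([0.12212937, 0.48470938, 0.40421051]), 'orientation': array([-3.86697605e-01, -3.11759658e+00,  1.75689835e-03]), 'force': array([-0.31634091,  0.02625147,  0.82374216]), 'moment': array([-0.00563464,  0.02082612, -0.01637121]), 'gripper_width': 0.08545910724955119}
0.1734
scene {'fx': 454.6161468725416, 'fy': 454.6161468725416, 'cx': 259.82944079574656, 'cy': 186.15904908329867, 'origin': array([ 1.06470125, -0.47589954,  0.88722304]), 'attitude': array([0.7200157 , 0.35131107, 0.85534825])} 0.9960886637369791
top {'fx': 423.2176202540526, 'fy': 423.2176202540526, 'cx': 249.99628183009125, 'cy': 193.42213984330846, 'origin': array([ 0.38151314, -0.01730943,  1.16450081]), 'attitude': array([ 0.08326265, -0.0537834 , -1.56079171])} 0.9964141845703125
```

View pics/scene0.png

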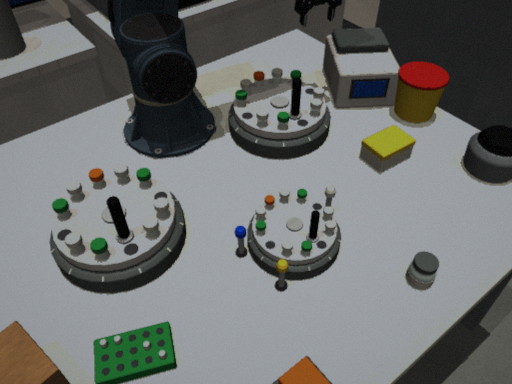

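View pics/top0.png

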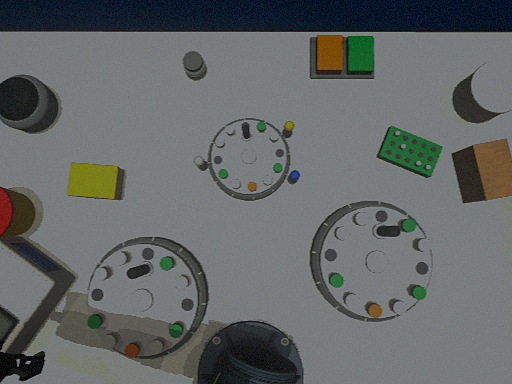

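The smallest carousel is at top px (249,158), with orange at (252,187), the handle at (246,130) and the blue post at (294,176). In the scene view these are orange (269,200), handle (314,225) and blue (240,232). Next I'll measure them from both views.

```bash
cat > h.py <<'E'
import numpy as np, cv2
from scipy.spatial.transform import Rotation as R
def ray(r,u,v):
    d=np.array([(u-r["cx"])/r["fx"],-(v-r["cy"])/r["fy"],-1.])
    return np.array(r["origin"]),R.from_rotvec(r["attitude"]).apply(d)
def plane(r,u,v,z):
    o,d=ray(r,u,v); return o+d*(z-o[2])/d[2]
def tri(a,b):
    A=[];y=[]
    for o,d in(a,b):
        d=d/np.linalg.norm(d);P=np.eye(3)-np.outer(d,d);A.append(P);y.append(P@o)
    x=np.linalg.lstsq(np.vstack(A),np.hstack(y),rcond=None)[0]
    return x,[np.linalg.norm(P@x-q) for P,q in zip(A,y)]
def blob(r,lo,hi,box):
    hsv=cv2.cvtColor(r["image"],cv2.COLOR_RGB2HSV)
    m=cv2.inRange(hsv,np.array(lo,np.uint8),np.array(hi,np.uint8))
    x0,y0,x1,y1=box; k=np.zeros_like(m);k[y0:y1,x0:x1]=m[y0:y1,x0:x1]
    n,l,s,c=cv2.connectedComponentsWithStats(k)
    if n<2:return None
    i=1+np.argmax(s[1:,4]); return c[i],s[i]
def depthpt(r,u,v):
    o,d=ray(r,u,v); return o+d*r["range_z"][int(round(v)),int(round(u))]
E
python3 - <<'E'
from h import *; import pickle
d=pickle.load(open("im0.pkl","rb")); T,S=d["top"],d["scene"]
cols={"orange":((5,120,80),(18,255,255),(205,115,300,205),(245,180,345,270)),
"blue":((105,150,60),(130,255,255),(205,115,310,205),(220,215,345,270)),
"handle":((0,0,0),(179,255,35),(236,118,256,142),(304,205,324,245))}
for k,(lo,hi,bt,bs) in cols.items():
    a=blob(T,lo,hi,bt);b=blob(S,lo,hi,bs);print(k,a,b)
    if a and b:
        print(tri(ray(T,*a[0]),ray(S,*b[0])),depthpt(T,*a[0]),depthpt(S,*b[0]))
        for z in(.092,.15):print(z,plane(T,*a[0],z),plane(S,*b[0],z))
# carousel centre by depth: points at z~.062
for n,r in d.items():
    vs,us=np.mgrid[0:384,0:512]; 
    P=np.stack([(us-r["cx"])/r["fx"],-(vs-r["cy"])/r["fy"],-np.ones(us.shape)],-1)*r["range_z"][...,None]
    W=R.from_rotvec(r["attitude"]).apply(P.reshape(-1,3)).reshape(P.shape)+r["origin"]
    np.save(f"W_{n}.npy",W)
    box=(205,115,295,203) if n=="top" else (245,185,345,272)
    s=W[box[1]:box[3],box[0]:box[2]].reshape(-1,3)
    q=s[(s[:,2]>.052)&(s[:,2]<.072)]
    print(n,len(q),np.median(q[:,2]),cv2.minEnclosingCircle(q[:,:2].astype(np.float32)))
for n,r in d.items():
    i=r["image"];c=i[110:210,195:315] if n=="top" else i[175:300,215:355]
    cv2.imwrite(f"pics/c_{n}.png",cv2.cvtColor(cv2.resize(c,None,fx=5,fy=4.6 if n!="top" else 5,interpolation=cv2.INTER_CUBIC),cv2.COLOR_RGB2BGR))
E
```

```text
orange (array([251.53571429, 185.78571429]), array([248, 182,   8,   9,  56], dtype=int32)) (array([269.1754386 , 198.63157895]), array([265, 195,   9,   8,  57], dtype=int32))
(array([ 4.95353344e-01, -3.65918045e-04,  8.79012823e-02]), [np.float64(1.272774899262909e-05), np.float64(1.2727748991974484e-05)]) [ 4.95114544e-01 -3.92212126e-04  9.02297883e-02] [ 0.49780141 -0.00242702  0.09134751]
0.092 [ 4.94927348e-01 -4.20088765e-04  9.20000000e-02] [ 0.49826618 -0.00281519  0.092     ]
0.15 [ 0.488794   -0.00133345  0.15      ] [ 0.53957941 -0.03731984  0.15      ]
blue (array([294.4       , 174.93333333]), array([290, 171,   9,   9,  60], dtype=int32)) (array([240.06862745, 231.49019608]), array([235, 226,  11,  13, 102], dtype=int32))
(array([ 0.52568788, -0.11043794,  0.07740343]), [np.float64(0.000302348292232414), np.float64(0.0003023482922324237)]) [ 0.52387497 -0.10962266  0.08981303] [ 0.53287662 -0.11495151  0.08795421]
0.092 [ 0.52358526 -0.10943481  0.092     ] [ 0.53556865 -0.11677858  0.092     ]
0.15 [ 0.51590212 -0.10445274  0.15      ] [ 0.57416121 -0.14297125  0.15      ]
handle (array([248. , 130.5]), array([248, 129,   1,   4,   4], dtype=int32)) (array([313.9047619 , 224.23280423]), array([309, 211,  10,  28, 189], dtype=int32))
(array([0.6339572 , 0.01091426, 0.11444956]), [np.float64(0.0018375829664613803), np.float64(0.0018375829664614412)]) [0.62613183 0.0087559  0.14225757] [0.63929404 0.0075403  0.12236822]
0.092 [0.63815826 0.01003738 0.092     ] [0.62240344 0.02673506 0.092     ]
0.15 [0.62427909 0.00855848 0.15      ] [ 0.65466265 -0.00992485  0.15      ]
scene 3616 0.06115477010657666 ((0.6087622046470642, 0.015253019519150257), 0.131552591919899)
top 3706 0.061519335971190414 ((0.5758286118507385, -0.001129815587773919), 0.11081741005182266)
```

View pics/c_top.png

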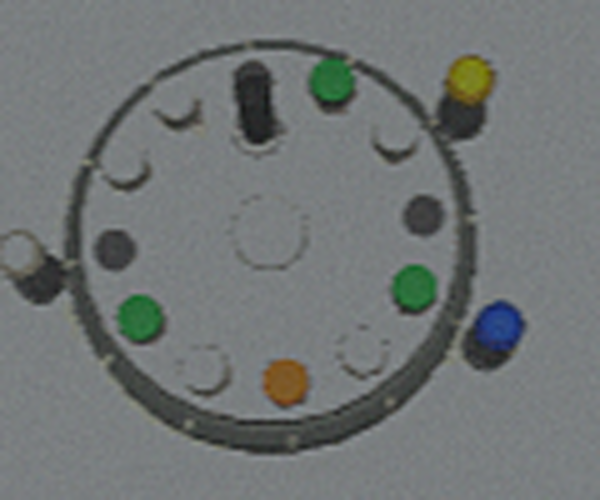

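View pics/c_scene.png

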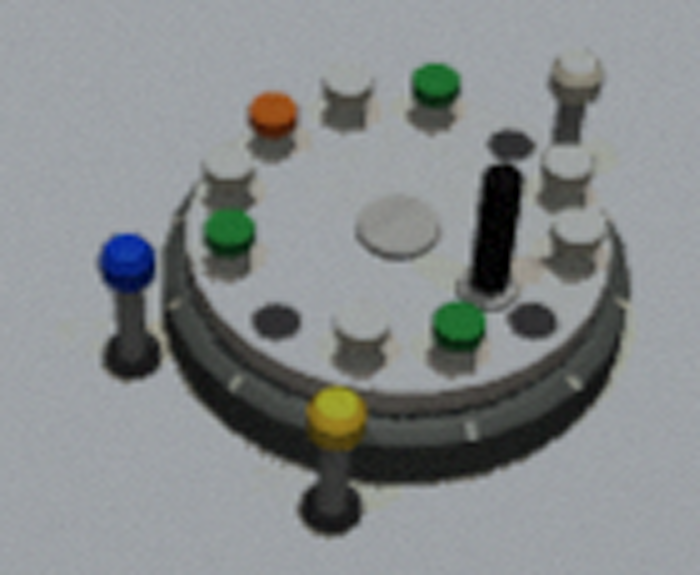

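```bash
python3 - <<'E'
from h import *; import pickle
d=pickle.load(open("im0.pkl","rb")); T,S=d["top"],d["scene"]
ct=lambda x,y:(195+(x+.5)/5-.5,110+(y+.5)/5-.5)
cs=lambda x,y:(215+(x+.5)/5-.5,175+(y+.5)/4.6-.5)
pc=[plane(T,*ct(269,232),.062),plane(S,*cs(398,226),.062)]
ph=[plane(T,*ct(252,73),.15),plane(S,*cs(502,171),.15)]
po=[plane(T,*ct(286,381),.092),plane(S,*cs(273,108),.092)]
pb=[plane(T,*ct(500,325),.093),plane(S,*cs(128,247),.093)]
for n,p in zip(["c","h","o","b"],[pc,ph,po,pb]):print(n,*[x.round(4) for x in p])
print("h tri",tri(ray(T,*ct(252,73)),ray(S,*cs(502,171))),"c",tri(ray(T,*ct(269,232)),ray(S,*cs(398,226))))
for c,h,o,b in zip(pc,ph,po,pb):
    for n,p in(("h",h),("o",o),("b",b)):
        v=(p-c)[:2];print(n,np.hypot(*v).round(4),np.degrees(np.arctan2(v[1],v[0])).round(1))
# handle by depth z>.10
for n in("top","scene"):
    W=np.load(f"W_{n}.npy");m=(W[...,2]>.105)&(W[...,2]<.17)&(abs(W[...,0]-.61)<.06)&(abs(W[...,1])<.06)
    p=W[m];print(n,len(p),p.mean(0),p.min(0),p.max(0))
# posts and vials grid
E
```

```text
c [0.577  0.0091 0.062 ] [0.5759 0.0104 0.062 ]
h [0.6399 0.016  0.15  ] [0.6307 0.0156 0.15  ]
o [ 0.4949 -0.0011  0.092 ] [ 0.4969 -0.0017  0.092 ]
b [ 0.5243 -0.1099  0.093 ] [ 0.5291 -0.1116  0.093 ]
h tri (array([0.6362611 , 0.01353451, 0.15706315]), [np.float64(0.002874301177411759), np.float64(0.0028743011774125583)]) c (array([0.57680131, 0.00919241, 0.06374283]), [np.float64(0.00021956031341842066), np.float64(0.00021956031341755693)])
h 0.0633 6.3
o 0.0827 -172.9
b 0.1301 -113.9
h 0.0551 5.5
o 0.0799 -171.3
b 0.1307 -111.0
top 67 [0.62789155 0.01626578 0.1395099 ] [0.62191714 0.00856629 0.10541752] [0.63882467 0.02474756 0.15392835]
scene 141 [0.63567292 0.01021928 0.13236963] [0.62388484 0.00373448 0.10529681] [0.64187604 0.02172722 0.152327  ]
```

```bash
cat >> h.py <<'E'
def togo(tx,ty,tz,yaw=None):
    from workcell import telemetry
    s=telemetry.sense(); Rm=R.from_rotvec(s["orientation"]); p=s["ee_pos"]
    d=Rm.inv().apply(np.array([tx,ty,tz])-p)/.04
    y=Rm.as_matrix()[:,1]; cy=np.arctan2(y[1],y[0])
    print("t",s["time"],"tcp",p.round(4),"jawdeg",np.degrees(cy).round(2),"togo",d.round(2),"w",round(s["gripper_width"],4),"F",s["force"].round(1),"q",s["joint_pos"].round(2))
    if yaw is not None:
        e=(np.radians(yaw)-cy+np.pi/2)%np.pi-np.pi/2; print("roll units",(-e/.1).round(2))
E
python3 - <<'E'
from h import *
W=np.load("W_top.npy").reshape(-1,3)
a=np.array([.122,.485]);b=np.array([.631,.017]);u=(b-a)/np.linalg.norm(b-a)
s=(W[:,:2]-a)@u;t=abs((W[:,:2]-a)@[-u[1],u[0]])
m=(s>-.08)&(s<.78)&(t<.09);q=W[m];i=np.argsort(-q[:,2])[:5];print(q[i])
togo(.631,.017,.40,105)
E
```

```text
[[0.12845974 0.44845356 0.38017708]
 [0.13197391 0.4486722  0.38017509]
 [0.13371653 0.44881082 0.38012492]
 [0.12489719 0.44832807 0.3800224 ]
 [0.12125715 0.44834391 0.37962968]]
t 0.1 tcp [0.1221 0.4847 0.4043] jawdeg 75.86 togo [-15.19  -8.23   0.11] w 0.0854 F [ 1.1 -0.7 -0.1] q [ 1.32  0.21 -0.03  1.32  0.    1.57]
roll units -5.09
```

```bash
python3 - <<'E'
from h import *
W=np.load("W_top.npy").reshape(-1,3)
a=np.array([.122,.485]);b=np.array([.631,.017]);u=(b-a)/np.linalg.norm(b-a)
s=(W[:,:2]-a)@u;t=abs((W[:,:2]-a)@[-u[1],u[0]])
m=(s>.1)&(s<.78)&(t<.1);q=W[m];i=np.argsort(-q[:,2])[:60:6];print(q[i])
E
```

```text
[[0.28875777 0.26718783 0.21337451]
 [0.27751724 0.26960863 0.21151497]
 [0.28421557 0.25873994 0.21104263]
 [0.27739372 0.27212575 0.21062254]
 [0.28397655 0.27247953 0.21022095]
 [0.28626712 0.26362164 0.20998822]
 [0.29291504 0.25947239 0.20954464]
 [0.27517819 0.26117843 0.20936114]
 [0.28174531 0.2615753  0.20877241]
 [0.28388602 0.26403666 0.20832102]]
```

>>> servo_tool(targets="0 0 -0.5 0 1;-0.2 -0.1 -0.5 0 1;-0.4 -0.2 -0.3 0 1;-0.6 -0.3 0 0 1;-0.6 -0.35 0 0 1;-0.6 -0.35 0 0 1;-0.6 -0.35 0 0 1;-0.6 -0.35 0 0 1;-0.6 -0.35 0 0 1;-0.6 -0.35 0 0 1;-0.6 -0.35 0 0 1;-0.6 -0.35 0 0 1", newtons=20)

```text
time: 1.1
ee_pos: [0.3224, 0.2931, 0.4566]
orientation: [-0.387, -3.118, 0.0]
force: [-0.4, 0.5, 0.5]
gripper_width: 0.0853
```

>>> servo_tool(targets="-0.6 -0.35 0 0 1;-0.6 -0.35 0 0 1;-0.6 -0.35 0 0 1;-0.6 -0.35 0 0 1;-0.6 -0.35 0 0 1;-0.6 -0.35 0 0 1;-0.6 -0.35 0 0 1;-0.6 -0.35 0 0 1;-0.6 -0.35 0 0 1;-0.6 -0.35 0 0 1;-0.6 -0.3 0 0 1;-0.6 -0.3 0 0 1")

```text
time: 2.1
ee_pos: [0.5617, 0.0637, 0.4564]
orientation: [-0.387, -3.117, 0.0]
force: [0.0, -0.0, -0.6]
gripper_width: 0.0854
```

```bash
python3 - <<'E'
from h import *
togo(.631,.017,.40,105)
E
```

```text
t 2.1 tcp [0.5617 0.0637 0.4564] jawdeg 75.84 togo [-1.97 -0.71  1.41] w 0.0854 F [ 0.  -0.  -0.6] q [0.11 0.35 0.29 1.5  0.   0.36]
roll units -5.09
```

>>> servo_tool(targets="-0.5 -0.1 0.3 0 1;-0.5 -0.1 0.4 0 1;-0.4 0 0.4 0 1;0 0 0 -1 1;0 0 0 -1 1;0 0 0 -1 1;0 0 0 -1 1;0 0 0 -1 1;0 0 0 0 1;0 0 0 0 1")

```text
time: 2.93
ee_pos: [0.6132, 0.0435, 0.4124]
orientation: [0.392, -3.116, -0.0]
force: [0.8, 0.1, -0.7]
gripper_width: 0.0855
```

```bash
python3 - <<'E'
from h import *; import pickle
from workcell import optics
togo(.631,.017,.285,105)
r=optics.get_image("scene"); t=optics.get_image("top")
pickle.dump({"scene":r,"top":t},open("im1.pkl","wb"))
c=cv2.resize(r["image"][80:300,200:400],None,fx=3,fy=2.7)
cv2.imwrite("pics/s1.png",cv2.cvtColor(c,cv2.COLOR_RGB2BGR))
E
```

```text
t 2.9333 tcp [0.6132 0.0435 0.4124] jawdeg 104.33 togo [-0.27 -0.75  3.18] w 0.0855 F [ 0.8  0.1 -0.7] q [ 0.07  0.46  0.33  1.44  0.   -0.18]
roll units -0.12
```

View pics/s1.png

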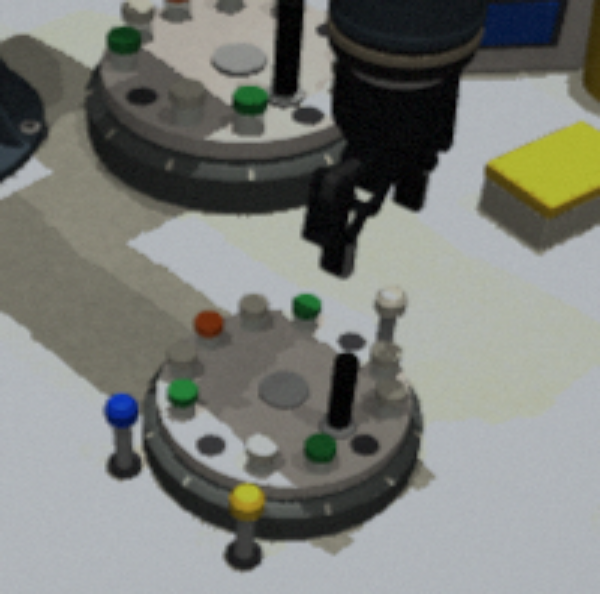

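The gripper is up and behind the carousel, with the handle at crop (342,390) undisturbed. Next: align over the handle, descend and close.

>>> servo_tool(targets="-0.15 -0.35 0 0 1;-0.12 -0.4 0 0 1;0 0 0.4 0 1;0 0 0.4 0 1;0 0 0.4 0 1;0 0 0.4 0 1;0 0 0.4 0 1;0 0 0.4 0 1;0 0 0.4 0 1;0 0 0.3 0 1;0 0 0 0 1;0 0 0 0 1")

```text
time: 4.03
ee_pos: [0.631, 0.0172, 0.2886]
orientation: [0.394, -3.116, -0.0]
force: [0.6, 0.1, 0.2]
gripper_width: 0.0852
```

```bash
python3 - <<'E'
from h import *
from workcell import optics
togo(.631,.017,.285,105)
r=optics.get_image("scene"); t=optics.get_image("top")
c=cv2.resize(r["image"][130:300,200:400],None,fx=4,fy=3.5)
cv2.imwrite("pics/s2.png",cv2.cvtColor(c,cv2.COLOR_RGB2BGR))
E
```

```text
t 4.0333 tcp [0.631  0.0172 0.2886] jawdeg 104.42 togo [ 0.   -0.    0.09] w 0.0852 F [0.6 0.1 0.2] q [ 0.03  0.53  0.12  1.17 -0.   -0.22]
roll units -0.1
```

View pics/s2.png

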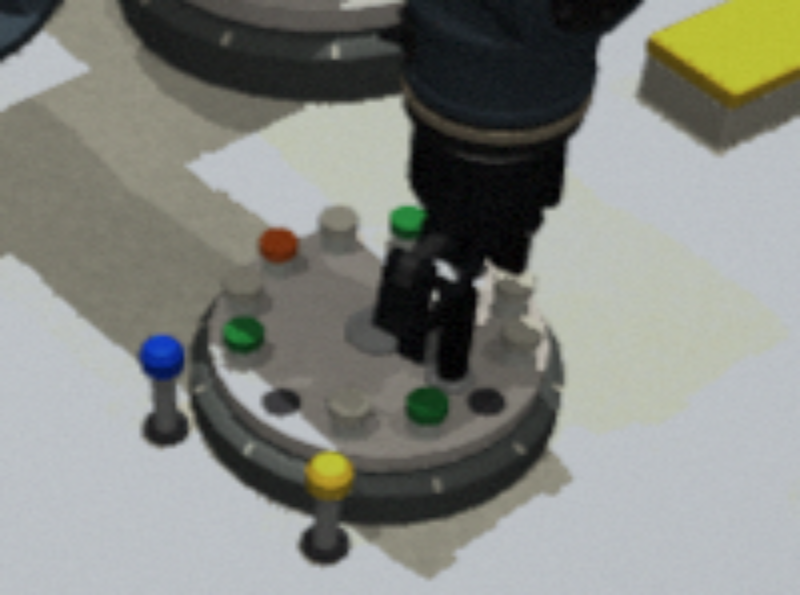

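The handle at crop (455,325) stands between the fingers, and the near finger is at (405,310). Closing.

>>> servo_tool(targets="0 0 0 0 0;0 0 0 0 0;0 0 0 0 0;0 0 0 0 0;0 0 0 0 0;0 0 0 0 0;0 0 0 0 0;0 0 0 0 0;0 0 0 0 0;0 0 0 0 0", newtons=30)

```text
time: 4.97
ee_pos: [0.6315, 0.0165, 0.289]
orientation: [-0.395, 3.116, -0.003]
force: [2.2, -7.1, 2.0]
gripper_width: 0.0172
```

```bash
python3 - <<'E'
from h import *
togo(.631,.017,.285,105)
E
```

```text
t 4.9667 tcp [0.6315 0.0165 0.289 ] jawdeg 104.46 togo [0.01 0.02 0.1 ] w 0.0172 F [ 2.2 -7.1  2. ] q [ 0.03  0.53  0.12  1.17 -0.   -0.23]
roll units -0.09
```

>>> servo_tool(targets="-0.006 0.055 0 -0.4 0;-0.006 0.055 0 -0.4 0;-0.006 0.055 0 -0.4 0;-0.006 0.055 0 -0.4 0;-0.006 0.055 0 -0.4 0;-0.006 0.055 0 -0.4 0;-0.006 0.055 0 -0.4 0;-0.006 0.055 0 -0.4 0;-0.006 0.055 0 -0.4 0;-0.006 0.055 0 -0.4 0;-0.006 0.055 0 -0.4 0;-0.006 0.055 0 -0.4 0")

```text
time: 5.97
ee_pos: [0.6217, 0.0416, 0.289]
orientation: [1.129, -2.932, 0.001]
force: [-2.3, -2.8, 5.1]
gripper_width: 0.0173
```

```bash
python3 - <<'E'
from h import *
from workcell import telemetry
togo(.5975,.0605,.289,165)
p=telemetry.sense()["ee_pos"][:2]-[.5765,.0097];print(np.hypot(*p),np.degrees(np.arctan2(p[1],p[0])))
E
```

```text
t 5.9667 tcp [0.6217 0.0416 0.289 ] jawdeg 132.11 togo [ 0.13  0.76 -0.  ] w 0.0173 F [-2.3 -2.8  5.1] q [ 0.07  0.51  0.09  1.16 -0.   -0.67]
roll units -5.74
0.055299408599642774 35.23077184704951
```

Radius 55.3 mm, 28° done so far, and forces are small. Carrying on.

>>> servo_tool(targets="-0.006 0.055 0 -0.4 0;-0.006 0.055 0 -0.4 0;-0.006 0.055 0 -0.4 0;-0.006 0.055 0 -0.4 0;-0.006 0.055 0 -0.4 0;-0.006 0.055 0 -0.4 0;-0.006 0.055 0 -0.4 0;-0.006 0.055 0 -0.4 0;-0.006 0.055 0 -0.4 0;-0.006 0.055 0 -0.4 0;-0.006 0.055 0 -0.4 0;-0.006 0.055 0 -0.4 0")

```text
time: 6.97
ee_pos: [0.6019, 0.0589, 0.289]
orientation: [1.793, -2.579, 0.001]
force: [-3.3, -4.0, 5.0]
gripper_width: 0.0172
```

>>> servo_tool(targets="-0.006 0.055 0 -0.4 0;-0.006 0.055 0 -0.4 0;0 0 0 0 0;0 0 0 0 0;0 0 0 0 0")

```text
time: 7.38
ee_pos: [0.5979, 0.0608, 0.289]
orientation: [1.892, -2.507, 0.001]
force: [-4.2, -4.7, 5.9]
gripper_width: 0.0168
```

```bash
python3 - <<'E'
from h import *
from workcell import telemetry,optics
togo(.5975,.0605,.289,165)
p=telemetry.sense()["ee_pos"][:2]-[.5765,.0097];print(np.hypot(*p),np.degrees(np.arctan2(p[1],p[0])))
r=optics.get_image("scene")
c=cv2.resize(r["image"][130:300,200:400],None,fx=4,fy=3.5)
cv2.imwrite("pics/s3.png",cv2.cvtColor(c,cv2.COLOR_RGB2BGR))
E
```

```text
t 7.3833 tcp [0.5979 0.0608 0.289 ] jawdeg 164.06 togo [0.01 0.01 0.  ] w 0.0168 F [-4.2 -4.7  5.9] q [ 0.1   0.46  0.02  1.13 -0.   -1.19]
roll units -0.16
0.055388390237506836 67.25509399115346
```

View pics/s3.png

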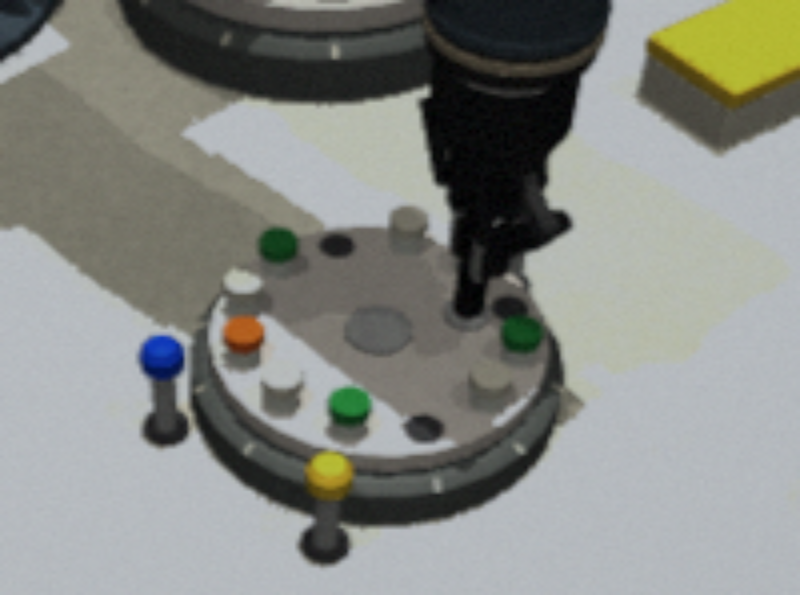

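The orange cap (crop 243,335) now stands beside the blue post (162,355), and its axis line points at the post. Releasing and rising.

>>> servo_tool(targets="0 0 0 0 0.6;0 0 0 0 0.8;0 0 0 0 1;0 0 0 0 1;0 0 0 0 1;0 0 0 0 1;0 0 -0.2 0 1;0 0 -0.4 0 1;0 0 -0.5 0 1;0 0 -0.5 0 1;0 0 -0.5 0 1;0 0 -0.5 0 1")

```text
time: 8.43
ee_pos: [0.5979, 0.0611, 0.3944]
orientation: [-1.892, 2.507, -0.0]
force: [-0.5, -0.3, -0.8]
gripper_width: 0.0851
```

>>> servo_tool(targets="0 0 -0.5 0 1;0 0 -0.5 0 1;0.5 0 0 0 1;0.5 0 0 0 1;0.5 0 0 0 1;0.5 0 0 0 1;0 0 0 0 1;0 0 0 0 1")

```text
time: 9.1
ee_pos: [0.576, -0.0165, 0.4335]
orientation: [-1.89, 2.508, -0.001]
force: [0.6, 0.4, -0.0]
gripper_width: 0.0857
```

```bash
python3 - <<'E'
from h import *
from workcell import telemetry,optics
togo(.5975,.0605,.289,165)
d={n:optics.get_image(n) for n in("scene","top")}
r=d["scene"]
c=cv2.resize(r["image"][130:300,200:400],None,fx=4,fy=3.5)
cv2.imwrite("pics/s4.png",cv2.cvtColor(c,cv2.COLOR_RGB2BGR))
cv2.imwrite("pics/t4.png",cv2.cvtColor(d["top"]["image"],cv2.COLOR_RGB2BGR))
for n,bx in(("scene",(240,180,345,270)),("top",(205,115,310,205))):
    o=blob(d[n],(5,120,80),(18,255,255),bx);b=blob(d[n],(105,150,60),(130,255,255),(220,200,345,270) if n=="scene" else bx)
    print(n,o and o[0],b and b[0])
    if o and b:
        O,B=plane(d[n],*o[0],.09),plane(d[n],*b[0],.088);C=np.array([.5765,.0097])
        print(O,B,"dist",np.hypot(*(O-B)[:2]),[np.degrees(np.arctan2(*(x[:2]-C)[::-1])) for x in(O,B)])
E
```

```text
t 9.1 tcp [ 0.576  -0.0165  0.4335] jawdeg 164.0 togo [-2.    0.02  3.61] w 0.0857 F [ 0.6  0.4 -0. ] q [-0.03  0.37  0.26  1.45  0.   -1.32]
roll units -0.17
scene [260.2625 224.7875] [240.13207547 231.61320755]
[ 0.54705905 -0.0684367   0.09      ] [ 0.53327827 -0.11507007  0.088     ] dist 0.04862696475742151 [np.float64(-110.64579237964456), np.float64(-109.10665201924091)]
top None None
```

View pics/s4.png

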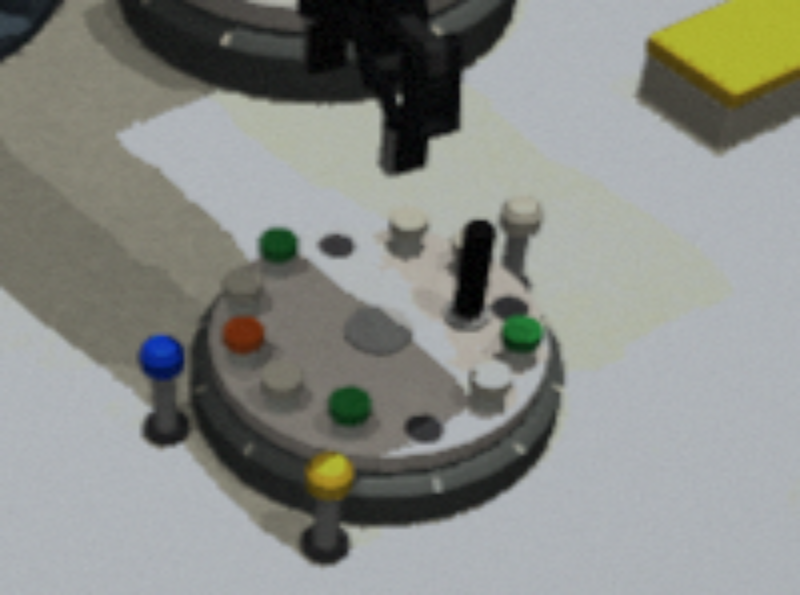

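View pics/t4.png

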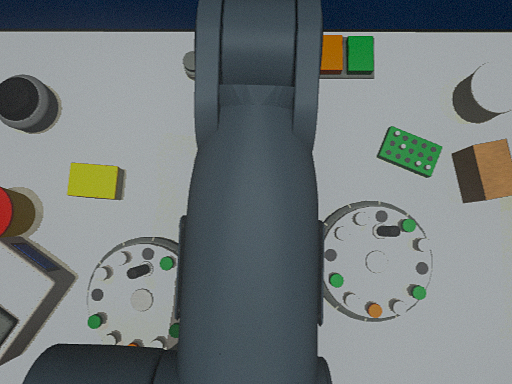

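The scene view shows orange (243,335) beside blue (162,355), 48.6 mm apart. The carousel is at rest and the gripper is clear above it. The arm hides the carousel in the top view. Handing in.

```bash
python3 -c "
from workcell import finish_job
print(finish_job())"
```

```text
the job is handed in; nothing more can be done
None
```

I pinched the smallest carousel's black handle and swung it two clicks (60°) counter-clockwise. Then I let go, rose clear and handed the job in at about 9.2 s.

**Last check (scene view):** the orange vial is 48.6 mm from the blue post (limit 53 mm, exact 48 mm) and within about 2° of the line from axis to post. The gripper was open and clear, with wrist force about zero. The carousel looked settled: the vial was in the same place in the pictures before and after I let go. I did not measure its turning speed.

**What disagreed or failed:**
- **Top view:** the arm hid the carousel at the end, so the final distance rests on the scene camera alone.
- **Early measurements:** the two cameras differed by up to about 9 mm on the handle top and 5 mm on the blue post. For the handle I used the carousel centre plus the stated 55 mm radius, and the pinch fitted it.

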